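# Unhook a coated mould shell from its lipped drying tray

### The arm

A 7-joint arm with a two-finger parallel gripper is mounted at the origin on the work surface. World frame = base frame: x ahead of the robot, y to its left, z up, the work surface at z = 0. Lengths are in m, angles in rad, forces in N, time in s.
With the tool pointing down it reaches from about 0.35 to 0.775 m from the base axis. Payload 3.1 kg.
Tool frame: the origin (TCP) lies on the mounting face of the last link; the fingertips stand 173 mm ahead of it and the grasp point (between the pads) lies 155 mm ahead of it; z points along the fingers, y is the direction in which the jaws open and shut (so a half turn about z gives the same grasp; the last joint's range is limited). The gripper opens to 85 mm and grips with 20 to 120 N. Pads are 22 mm wide; open, the fingers measure 114 mm over their backs; the gripper's body (76 mm by 85 mm) begins 54 mm behind the grasp point. The pads swing forward as they close: fully open they stand 13 mm farther back than shut.
Start: joints at [-1.15, 0.311, 0.014, 1.512, -0.004, 1.319, -0.027], TCP at [0.246, 0.492, 0.405] pointing down, gripper open.
Joint ranges: [-2.7, 2.7], [-0.3, 1.91], [-1.27, 1.3], [0.12, 2.57], [-1.44, 4.58], [0.2, 2.03], [-3.05, 3.05]. Speed limits (rad/s): [2.79, 2.79, 3.14, 3.14, 3.14, 3.14, 3.14].

### API

Orientations are given as a unit quaternion [w, x, y, z].
In Python, from plant import env gives the robot as it stands. The module is installed in compiled form; this text tells all that it offers. Calls block until the motion is done:
- env.goto(position, orientation): joint-space move of the TCP to a pose.
- env.move_l(position, orientation=None, v=0.15): straight line of the TCP; orientation=None keeps the orientation; v is the mean speed in m/s.
- env.move_joints(angles): joint-space move.
- env.command_gripper(opening, newtons=None): opening from 0.0 (shut) to 1.0 (fully open); newtons is the grip in N (None keeps the last); returns when the fingers have stopped.
- env.dwell(seconds).
- env.inverse_kinematics(position, orientation): joint angles nearest the present ones, or None.
- env.sense(): the state.
- env.snapshot(name): name is "scene" or "top"; returns the picture (480x640x3 uint8, red, green, blue); there is no depth.
- env.calibration(name): a dict with "camera_matrix" (3x3 intrinsics, pixels), "R" (3x3) and "t" (3): a world point X has camera coordinates R X + t. Camera axes: x right, y down, z forward; pixel columns grow to the right and rows downward; lengths in m; the calibration is good to about 2 mm. A picture is of the moment at which its call begins. calibration takes no time and is no camera call.
A pose or a line that the arm cannot do raises env.PlanningError and nothing moves.
- env.job_done(): hands the job in, once; it reports no verdict.
The state is a dict: "clock": time; "q": joint angles; "qvel": joint speeds; "tau": joint torques, N m; "eef_pos": TCP position; "orientation": TCP orientation; "contact_force": force on the tool from outside, world axes, zero at the start; "ft_torque": the same for the moment, N m; "gripper_width": opening from 0.0 (shut) to 1.0 (fully open).
Only numpy, scipy, OpenCV 4.12 (cv2) and the standard library are available. Lean on these libraries where they do the work, as an engineer would, in place of code of your own. Each camera call takes 0.05 s, during which the arm holds its last target. There are 200 camera calls.

### The job

Take the small blue mould shell with the single large dome out of its steel drying tray: its toe is caught under the tray's lip, so tip its fin end up until it is over the tray's wall, then draw it out from under the lip. Set it down gently, flat and right way up, in the middle of the bare plywood board, and leave the shell with two small domes seated in its own tray.

Things in the scene. Friction and masses are not known exactly. Their poses are not given: they have to be found in the camera images.
- dome_shell: Blue plate 140 (x) x 90 (y) x 6 mm, about 0.3 kg, with one dome (50 across, top 29 above the underside, at x -18) and a plywood grip fin: 10 thick (x), 44 wide (y), at x +40, its top 72 above the underside. Origin: centre of the underside; x from toe to heel (fin end), z up. Starts flat in dome_jig, axes as the tray's, toe under the lip.
- twin_shell: Bystander, to be left in a tray of its own like the other. Same blue plate and fin as dome_shell, same origin and axes, but with two small domes side by side, 32 mm across, tops 25 above the underside, at x -18, y +21 and -21.
- dome_jig: Fixed steel tray, inside 148 (x) x 98 (y) mm, floor 5 thick, walls 4 thick, 22 above the floor. A lip on the -x wall (robot's side), 4 thick, underside 14 above the floor, covers 14 mm of the shell's toe. Way out: tip the heel up about the toe over 9 degrees (15 to 18 is good, 25 the most), move 35 mm along +x, then up. Origin: centre of underside, z up.
- board: Fixed bare square plywood board lying on the bench, 180 x 180 x 12 mm. Origin: centre of its underside, on the bench top, so its surface is at z = +12 mm; z up.
Not all that is in view belongs to the job. Leave any pink look-alike of the dome_shell alone. What is shaped like the dome_jig but green is not meant.

How it is judged:
By the outcome, as a careful person would: the job done as asked, in the order asked, and still so for the second after the job is handed in, with the robot touching nothing.
It also fails if it takes over 40 s, if anything falls off the work surface, if the arm or the gripper's body presses on something with over 40 N, if the wrist force passes 120 N, or if a joint passes its speed limit or range.

## Working session

There is one attempt and no reset: what is moved stays moved. The work goes in short steps, each a Python script; the robot and the scene stay as the last script left them, time stands still between calls to the robot, and variables do not carry over. Pictures are saved under pics/ and viewed, on a budget of 10 in all, crops included, one or two more only if the job needs it, and the job is handed in when it is done.

```bash
mkdir -p pics
python3 - <<'E'
from plant import env
import cv2,numpy as np
for n in("scene","top"):
    cv2.imwrite(f"pics/{n}0.png",env.snapshot(n)[:,:,::-1]); c=env.calibration(n)
    print(n,np.round(c["camera_matrix"],1).tolist(),np.round(c["R"],3).tolist(),np.round(c["t"],3))
print(env.sense())
E
```

```text
scene [[488.1, 0.0, 322.8], [0.0, 488.1, 239.4], [0.0, 0.0, 1.0]] [[0.046, 0.999, 0.004], [0.771, -0.033, -0.636], [-0.635, 0.033, -0.772]] [-0.067 -0.354  1.213]
top [[436.9, 0.0, 322.1], [0.0, 436.9, 237.1], [0.0, 0.0, 1.0]] [[0.026, -0.999, -0.021], [-0.994, -0.023, -0.108], [0.107, 0.023, -0.994]] [0.053 0.479 0.881]
{'clock': 0.1, 'q': array([-1.14970288,  0.31164599,  0.01398754,  1.51290322, -0.00441631,
        1.31918976, -0.02722815]), 'qvel': array([-1.11686360e-04, -3.32822880e-03, -3.12846303e-04, -2.66876821e-03,
        5.06784846e-04, -1.11279295e-03,  7.72016651e-05]), 'tau': array([ 1.00887577e-03, -3.80852187e+01,  1.46780298e-01, -2.31239283e+01,
        1.22499123e-02,  8.14644591e-03, -4.18039832e-06]), 'eef_pos': array([0.2453883 , 0.49190426, 0.4037265 ]), 'orientation': array([-2.07623652e-04,  2.29313049e-01,  9.73352149e-01, -1.03713130e-03]), 'contact_force': array([-1.32965482,  0.46831682, -0.41742528]), 'ft_torque': array([-0.04034397,  0.03918688,  0.00097926]), 'gripper_width': 1.0016018096984132}
```

View pics/scene0.png

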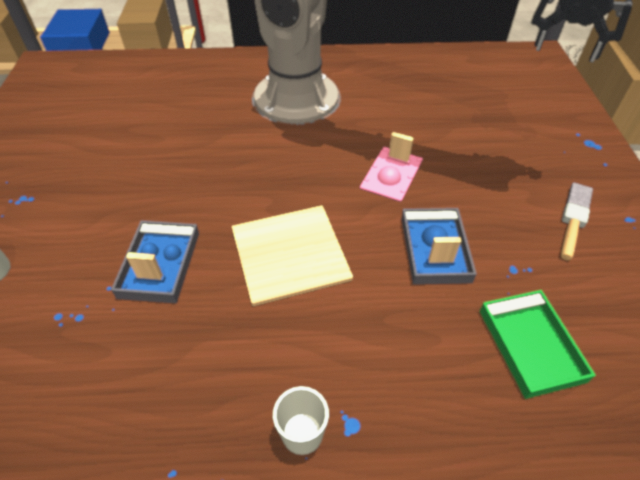

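View pics/top0.png

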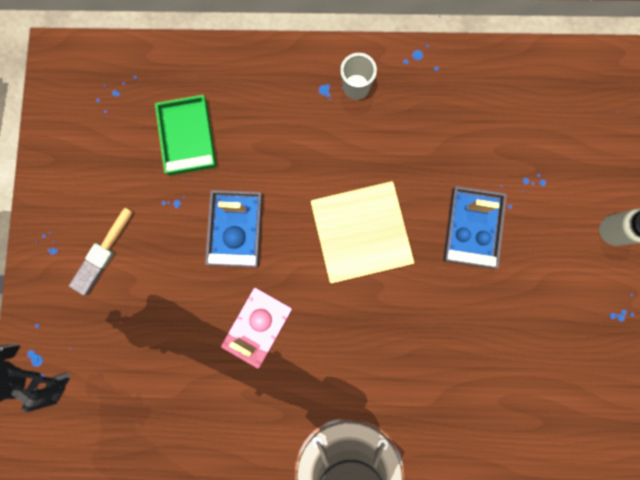

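Scene view: the dome shell is in the tray at about (437,245), the board at (292,253), the twin shell at (157,260). Top view: dome tray at (235,229) with its lip toward the robot, fin top near (230,205), board at (362,232), twin at (475,228). I'll rectify the top view at the known heights next.

```bash
cat > h.py <<'E'
import cv2,numpy as np
from plant import env
def proj(n,X):
    c=env.calibration(n); P=np.atleast_2d(X)@np.array(c["R"]).T+c["t"]; p=P@np.array(c["camera_matrix"]).T
    return p[:,:2]/p[:,2:]
def back(n,uv,z):
    c=env.calibration(n);R=np.array(c["R"]);o=-R.T@c["t"]
    d=np.c_[np.atleast_2d(uv).astype(float),np.ones(len(np.atleast_2d(uv)))]@np.linalg.inv(c["camera_matrix"]).T@R
    return (o+d*((z-o[2])/d[:,2])[:,None])[:,:2]
E
python3 - <<'E'
from h import *
im=cv2.imread("pics/top0.png"); hsv=cv2.cvtColor(im,cv2.COLOR_BGR2HSV)
def rect(mask,z,n="top",roi=None):
    m=np.zeros_like(mask); x0,y0,x1,y1=roi; m[y0:y1,x0:x1]=mask[y0:y1,x0:x1]
    c=max(cv2.findContours(m,cv2.RETR_EXTERNAL,cv2.CHAIN_APPROX_NONE)[0],key=cv2.contourArea)[:,0]
    r=cv2.minAreaRect((back(n,c,z)*1000).astype(np.float32)); print(z,np.round(r[0],1),np.round(r[1],1),round(r[2],1))
pl=cv2.inRange(hsv,(15,40,150),(35,200,255))
print("board");rect(pl,.012,roi=(290,160,430,300))
print("fin");rect(pl,.077,roi=(205,190,265,230)); print("twin fin");rect(pl,.077,roi=(450,185,505,230))
print("lip");rect(cv2.inRange(hsv,(0,0,190),(179,60,255)),.023,roi=(200,245,265,275))
dk=cv2.inRange(hsv,(100,0,0),(179,110,130)); 
print("tray rim corners",back("top",[(209,191),(262,192),(258,267),(206,266)],.027))
sc=cv2.imread("pics/scene0.png")
a=cv2.resize(im[180:280,195:275],(400,500),interpolation=2); b=cv2.resize(sc[195:295,395:475],(400,500),interpolation=2)
cv2.imwrite("pics/c1.png",np.hstack([a,b]))
E
```

```text
board
0.012 [493.2 -17.6] [184.  184.6] 14.8
fin
0.077 [530.5 248. ] [44.7 11.3] 84.9
twin fin
0.077 [ 543.7 -258.1] [47.1 13.1] 81.5
lip
0.023 [427.4 252. ] [99.2 21.2] 88.7
tray rim corners [[0.56954013 0.30559721]
 [0.56977015 0.1933389 ]
 [0.41209397 0.19524515]
 [0.4114811  0.30336221]]
```

View pics/c1.png

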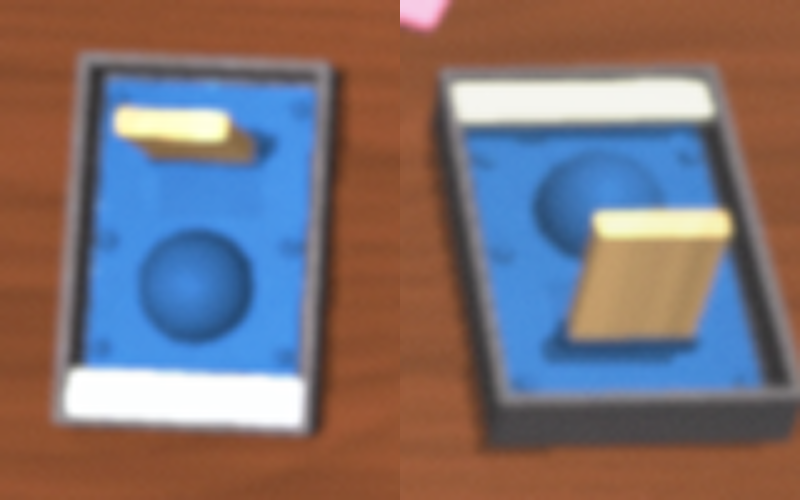

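The crop shows the tray's outer corners (×5) at (82,55), (330,65), (309,432) and (55,422). The single dome shell is flat, with its fin top at about (172,122). The fin (530,248) less 40 mm agrees with the tray centre (491,249). Next I'll compute yaw and check IK for the whole path.

```bash
cat >> h.py <<'E'
from scipy.spatial.transform import Rotation as Ro
def pose(shell,yaw,tilt,sgn,fz=.055,fx=.040):
    """TCP pose holding fin with grasp point fz above underside; shell = origin pos; tilt lifts heel"""
    Rs=Ro.from_euler("z",yaw)*Ro.from_euler("y",-tilt)
    Rt=Rs*Ro.from_matrix(np.array([[0,sgn,0],[sgn,0,0],[0,0,-1.]]))
    p=np.array(shell)+Rs.apply([fx,0,fz])-Rt.apply([0,0,.155])
    return p,Rt.as_quat()[[3,0,1,2]]
def tilted(shell0,yaw,tilt,dx=0,dz=0):
    """origin after tilting about toe edge, then shift dx along tray x, dz up"""
    Rz=Ro.from_euler("z",yaw); a=Rz.apply([-.07,0,0])
    return np.array(shell0)+a+(Rz*Ro.from_euler("y",-tilt)).apply([.07,0,0])+Rz.apply([dx,0,dz])
E
python3 - <<'E'
from h import *
o=np.array([195,180]); f=lambda q,z:back("top",np.array(q)/5+o-.4,z)*1000
q=f([(82,55),(330,65),(309,432),(55,422)],.027)
print(q.round(1),q.mean(0).round(1),[round(np.degrees(np.arctan2(*(q[i]-q[j])[::-1])),1) for i,j in((0,3),(1,2))])
q=f([(103,75),(318,85),(302,372),(87,365)],.011)
print(q.round(1),[round(np.degrees(np.arctan2(*(q[i]-q[j])[::-1])),1) for i,j in((0,3),(1,2))])
q=f([(113,122),(230,122)],.077);print("fin",q)
b=[(592+5*0,225),(732,225)];print("fin scene",back("scene",(np.array(b)-[400,0])/5+[395,195]-.4,.077)*1000)
y=np.radians(-1)
s=[.4905,.249,.005]
for sg in(1,-1):
  for sh,yy,t in((s,y,0),(tilted(s,y,.3,.035,.0),y,.3),(tilted(s,y,.3,.035,.12),y,.3),([.493,-.0176,.1],.258,0),([.493,-.0176,.012],.258,0)):
    j=env.inverse_kinematics(*pose(sh,yy,t,sg)); print(sg,None if j is None else np.round(j,2))
E
```

```text
[[570.5 301.4]
 [568.4 196.2]
 [414.1 198.6]
 [415.6 304.4]] [492.1 250.2] [np.float64(-1.1), np.float64(-0.9)]
[[565.3 296.5]
 [563.  203.8]
 [439.9 205.4]
 [440.6 296.8]] [np.float64(-0.1), np.float64(-0.8)]
fin [[533.12648416 273.25018184]
 [534.14187427 226.59832537]]
fin scene [[532.74263776 228.03040475]
 [534.77579415 275.22414965]]
1 [-0.71  0.57  0.35  1.66 -0.23  0.95 -0.3 ]
1 [-0.86  0.42  0.4   1.87 -0.02  0.62 -0.52]
1 [-0.86  0.27  0.39  1.73  0.06  0.9  -0.55]
1 [-0.5   0.39  0.64  1.72 -0.26  1.11  0.47]
1 [-0.46  0.5   0.59  1.82 -0.34  0.93  0.54]
-1 [-0.37  0.56 -0.14  1.65  0.09  0.95  2.58]
-1 [-0.46  0.4  -0.11  1.85  0.34  0.66  2.32]
-1 [-0.48  0.27 -0.08  1.71  0.23  0.92  2.45]
-1 [-0.81  0.56  1.13  1.73 -0.54  1.2  -2.42]
-1 [-0.78  0.72  1.12  1.83 -0.73  1.09 -2.27]
```

Run:
```python
from h import *
y=np.radians(-1); s=np.array([.492,.250,.005])
env.goto(*pose(s+[0,0,.10],y,0,1)); env.command_gripper(.6,60)
env.move_l(*pose(s,y,0,1),v=.12)
print(env.sense()["contact_force"],env.sense()["clock"])
cv2.imwrite("pics/pre.png",np.hstack([cv2.resize(env.snapshot("scene")[150:300,370:530],(400,375)),cv2.resize(env.snapshot("top")[150:300,160:320],(400,375))])[:,:,::-1])
```

```text
[0.71574271 0.24847921 0.19312906] 2.95
```

View pics/pre.png

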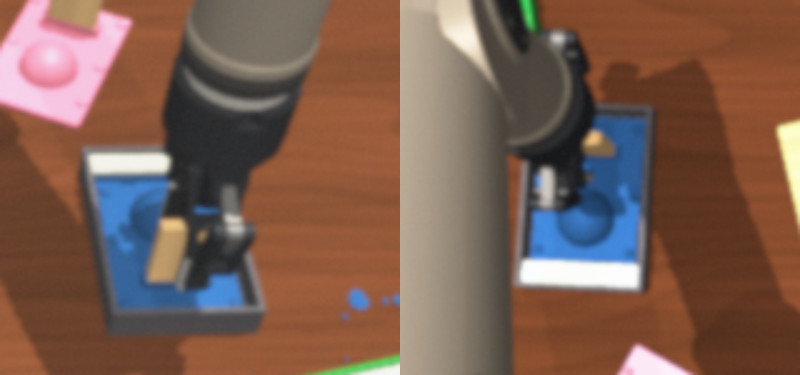

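The fin is between the jaws, but in this view the gripper looks offset toward +y. I'll check that against the projection of the tool points.

Run:
```python
from h import *
st=env.sense();R=Ro.from_quat(np.array(st["orientation"])[[1,2,3,0]])
print(st["eef_pos"],R.as_matrix().round(3).tolist())
X=np.array([st["eef_pos"]+R.apply(v) for v in([0,0,.155],[0,.03,.168],[0,-.03,.168],[.011,.03,.168],[-.011,.03,.168],[.011,-.03,.168],[-.011,-.03,.168],[0,0,.1])])
print(X.round(4)); print("scene crop",((proj("scene",X)-[370,150])*2.5).round()); print("top crop",((proj("top",X)-[160,150])*2.5+[400,0]).round())
f=np.array([[.532,.25+d,z] for d in(-.022,.022) for z in(.011,.077)])
print("fin scene",((proj("scene",f)-[370,150])*2.5).round(),"top",((proj("top",f)-[160,150])*2.5+[400,0]).round())
a,b=env.snapshot("scene"),env.snapshot("top")
cv2.imwrite("pics/pre2.png",np.hstack([cv2.resize(a[205:285,410:490],(400,400),interpolation=2),cv2.resize(b[185:265,195:275],(400,400),interpolation=2)])[:,:,::-1])
```

```text
[0.53253619 0.24950166 0.21613315] [[0.017, 1.0, 0.002], [1.0, -0.017, 0.001], [0.001, 0.002, -1.0]]
[[0.5329 0.2497 0.0611]
 [0.5629 0.2492 0.0482]
 [0.5029 0.2502 0.0481]
 [0.5631 0.2602 0.0482]
 [0.5627 0.2382 0.0482]
 [0.5031 0.2612 0.0481]
 [0.5027 0.2392 0.0481]
 [0.5327 0.2496 0.1161]]
scene crop [[185. 238.]
 [189. 284.]
 [173. 216.]
 [205. 284.]
 [173. 285.]
 [189. 216.]
 [158. 217.]
 [201. 185.]]
top crop [[577. 140.]
 [583. 106.]
 [578. 179.]
 [570. 106.]
 [596. 107.]
 [565. 178.]
 [592. 179.]
 [561. 127.]]
fin scene [[141. 282.]
 [157. 223.]
 [202. 280.]
 [222. 221.]] top [[616. 152.]
 [600. 138.]
 [564. 150.]
 [544. 136.]]
```

View pics/pre2.png

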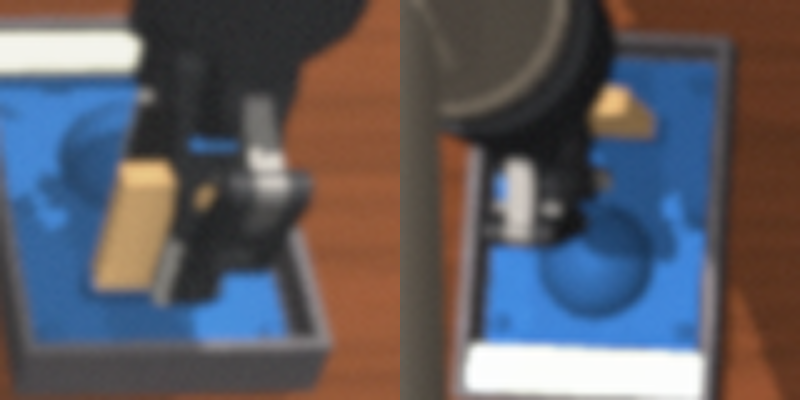

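The heel-side pad tip spans (155–215, 300), which is 22 mm wide and within 2 mm of the prediction. The fin edge also matches, so the apparent offset is only knuckles and parallax. I'll grip and tip.

Run:
```python
from h import *
y=np.radians(-1); s=np.array([.492,.250,.005])
def r(m): t=env.sense(); print(m,t["contact_force"].round(1),t["ft_torque"].round(2),round(t["gripper_width"],3),round(t["clock"],2))
r("pre"); env.command_gripper(0,70); r("grip")
p=env.sense(); print(p["eef_pos"])
for d in(2,5,8,11,14,17):
    a=np.radians(d); env.move_l(*pose(tilted(s,y,a,0,.0015*min(1,d/8)),y,a,1),v=.06); r(d)
    if np.linalg.norm(env.sense()["contact_force"])>30: print("STOP");break
cv2.imwrite("pics/tilt.png",np.hstack([cv2.resize(env.snapshot("scene")[180:300,390:510],(400,400),interpolation=2),cv2.resize(env.snapshot("top")[160:280,180:300],(400,400),interpolation=2)])[:,:,::-1])
```

```text
pre [ 0.5 -0.4 -1.1] [-0.02 -0.01 -0.04] 0.596 3.15
grip [ 0.4 -0.2  1.8] [-0.   -0.07  0.01] 0.102 3.6
[0.53220773 0.24935881 0.215296  ]
2 [ 0.  -0.2 -1.6] [ 0.07  0.28 -0.03] 0.109 3.89
5 [-0.5  0.  -1.7] [ 0.01  0.07 -0.03] 0.107 4.25
8 [ 0.6 -0.1 -2.4] [0.01 0.17 0.05] 0.109 4.61
11 [-0.8 -0.  -2.9] [ 0.01  0.25 -0.01] 0.109 4.97
14 [-0.2 -0.4 -3.2] [0.05 0.33 0.06] 0.107 5.33
17 [ 0.3 -0.4 -2.6] [ 0.03  0.43 -0.  ] 0.108 5.68
```

View pics/tilt.png

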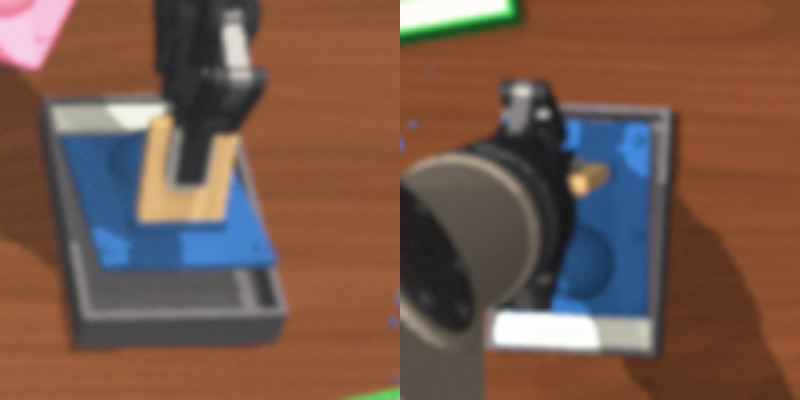

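The heel edge (100–275, 265) is well above the tray's far wall, the toe is still under the lip, and forces are only the shell's weight. Next I'll draw it out, lift, and carry it to the board.

Run:
```python
from h import *
y=np.radians(-1); s=np.array([.492,.250,.005]); a=np.radians(17)
def r(m): t=env.sense(); print(m,t["contact_force"].round(1),t["ft_torque"].round(2),round(t["gripper_width"],3),round(t["clock"],2))
for dx in(.012,.025,.037):
    env.move_l(*pose(tilted(s,y,a,dx,.0015),y,a,1),v=.06); r(dx)
env.move_l(*pose(tilted(s,y,a,.037,.13),y,a,1),v=.12); r("up")
b=np.array([.4932,-.0176,.012]); by=np.radians(14.8)
env.goto(*pose(b+[0,0,.13],by,0,1)); r("over")
env.move_l(*pose(b+[0,0,.04],by,0,1),v=.12); r("low")
cv2.imwrite("pics/low.png",np.hstack([cv2.resize(env.snapshot("scene")[160:310,210:370],(400,375),interpolation=2),cv2.resize(env.snapshot("top")[150:300,290:450],(400,375),interpolation=2)])[:,:,::-1])
```

```text
0.012 [ 0.7  0.5 -3.1] [ 0.02  0.42 -0.04] 0.106 6.13
0.025 [ 0.3 -0.3 -2.2] [-0.01  0.42  0.03] 0.105 6.5
0.037 [-0.3  0.2 -3.1] [0.03 0.42 0.02] 0.106 6.85
up [ 0.3  0.1 -2.6] [-0.06  0.4   0.  ] 0.109 8.07
over [-0.   0.9 -2.7] [ 0.08 -0.1  -0.02] 0.106 9.07
low [ 0.5 -0.  -2.6] [ 0.07 -0.05  0.05] 0.105 9.97
```

View pics/low.png

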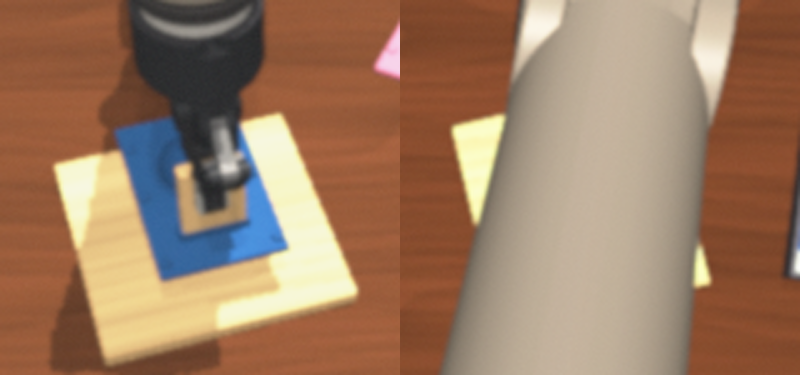

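Run:
```python
from h import *
q=np.array([(117,128),(287,242),(160,273)])/2.5+[210,160]
P=back("scene",q,.058)*1000;print(P.round(1),P[:2].mean(0).round(1),"len/wid",np.linalg.norm(P[0]-P[2]),np.linalg.norm(P[1]-P[2]))
c=np.array([(55,167),(284,115),(357,294),(107,357)])/2.5+[210,160];B=back("scene",c,.012)*1000;print(B.round(1),B.mean(0).round(1))
```

```text
[[437.1 -73.5]
 [546.8  45. ]
 [568.8 -40. ]] [491.9 -14.2] len/wid 135.92831765229644 87.81193143037906
[[ 432.5 -125.1]
 [ 385.8   50.9]
 [ 559.3   93.6]
 [ 603.2  -78.2]] [495.2 -14.7]
```

In the scene camera the shell centre (492,-14) and board centre (495,-15) agree within about 3 mm. I'll lower it with force checks.

Run:
```python
from h import *
b=np.array([.4945,-.0176,.012]); by=np.radians(14.8)
def r(m): t=env.sense(); print(m,t["contact_force"].round(1),t["ft_torque"].round(2),round(t["clock"],2)); return t["contact_force"][2]
env.move_l(*pose(b+[0,0,.008],by,0,1),v=.06); f0=r("8mm")
for k in range(5,-8,-1):
    env.move_l(*pose(b+[0,0,k/1000],by,0,1),v=.02); env.dwell(.1)
    if r(k)-f0>2.3: break
h=b+[0,0,k/1000]
env.command_gripper(.25); env.dwell(.2); env.command_gripper(.5); r("open")
env.move_l(*pose(h+[0,0,.12],by,0,1),v=.12)
st=env.sense(); q=st["q"].copy(); q[0]+=1.0 if q[0]<-.2 else -1.0
env.move_joints([-1.15,.311,.014,1.512,-.004,1.319,-.027]); r("home")
a,t=env.snapshot("scene"),env.snapshot("top")
cv2.imwrite("pics/end_top.png",t[:,:,::-1]);cv2.imwrite("pics/end_scene.png",a[:,:,::-1])
cv2.imwrite("pics/end.png",np.vstack([np.hstack([cv2.resize(a[180:310,210:370],(400,325)),cv2.resize(t[160:290,290:450],(400,325))]),cv2.resize(a[170:350,80:500],(800,343))[:275]])[:,:,::-1])
```

```text
8mm [ 0.7 -0.2 -1.8] [-0.01 -0.12 -0.01] 10.76
5 [ 0.5  0.3 -2.3] [-0.03 -0.06  0.  ] 11.16
4 [ 0.5 -0.7 -1.1] [ 0.01 -0.09 -0.03] 11.51
3 [-0.3 -0.3 -2.5] [-0.   -0.07 -0.02] 11.86
2 [ 0.1 -0.1 -3. ] [-0.01 -0.07 -0.03] 12.21
1 [ 0.2  0.1 -2. ] [0.01 0.03 0.02] 12.56
0 [ 0.3  0.3 -0.6] [0.02 0.   0.  ] 12.91
-1 [-3.5  0.3  5.8] [-0.    0.44 -0.01] 13.26
open [ 0.8  1.3 -0.1] [ 0.02 -0.01 -0.  ] 14.07
home [-0.8 -0.2  0.7] [-0.02 -0.06  0.  ] 17.31
```

View pics/end.png

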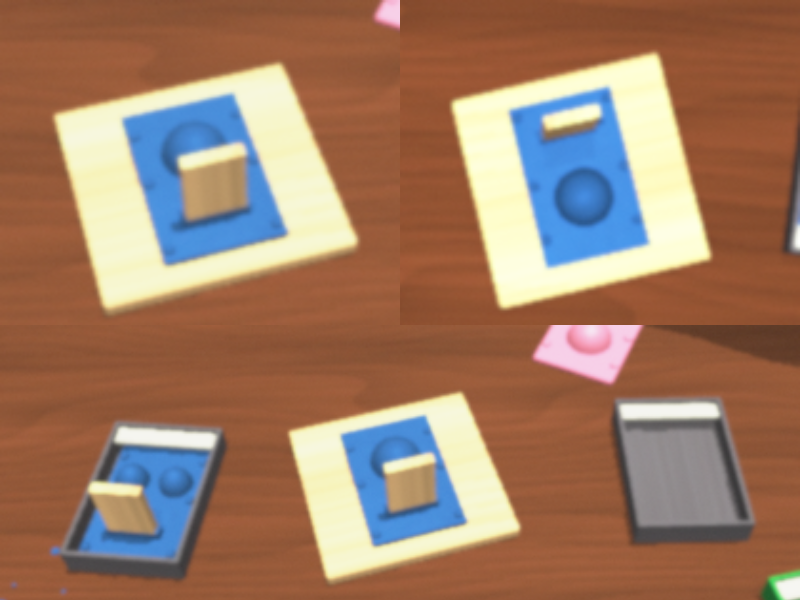

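The shell lies flat and upright on the board. In the top crop its centre is about (579,176) and the board's about (580,180), roughly 3 mm apart. The dome tray is empty and the twin is still seated.

```bash
python3 -c "
from plant import env
env.job_done(); print(env.sense()['clock'])"
```

```text
the job is handed in; nothing more can be done
the job is handed in; nothing more can be done
```

The single-dome shell is out of its tray and lying flat and right way up on the plywood board; I handed the job in at about 17 s of the 40 s limit. I gripped it by the fin, tipped it 17° about the toe, drew it 37 mm out from under the lip, then lifted it, carried it over and lowered it.

- **Forces:** readings through the tipping and drawing out were only the shell's weight, about 3 N. Touchdown was about 6 N.
- **Placing:** the last pictures show the shell about 3 mm from the board's centre and lined up with its edges. The tray is empty, the two-dome shell is still seated in its own tray, and the pink look-alike and the green tray were left alone.
- **Robot:** the gripper had let go and the arm was back at its start pose, touching nothing.
- **Disagreement:** the two cameras differed by about 3 mm on the board's position. Before gripping, the gripper looked offset from the fin, but projecting the tool's points showed this was parallax. No check failed.

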